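# Reset the coffee grinder to the red dot

## Robot

A 6-joint arm with a two-finger parallel gripper is mounted at the origin on a cart in front of the work surface, level with it; the furniture and walls round the work are solid. World frame = base frame: x ahead of the robot, y to its left, z up, the work surface at z = 0. Lengths are in m, angles in degrees, forces in N, time in s.
With the tool pointing down it reaches from about 0.275 to 0.85 m from the base axis. Payload 5.2 kg.
Tool frame: the origin (TCP) lies at the very end of the fingers, on their centre line; the grasp point (between the pads) lies 19 mm behind it; y points along the fingers, x is the direction in which the jaws open and shut, and the axes are right-handed (so a half turn about y gives the same grasp; the last joint's range is limited). The gripper opens to 85 mm and grips with 20 to 120 N. Pads are 22 mm wide; open, the fingers measure 114 mm over their backs; the gripper's body (76 mm by 85 mm) begins 54 mm behind the grasp point. The pads swing forward as they close: fully open they stand 13 mm farther back than shut.
Start: joints at [-75.39, 14.817, 87.949, -0, 77.235, -11.62], TCP at [0.243, -0.493, 0.231] pointing down, gripper open.
Joint ranges: [-179.93, 179.93], [-52.35, 119.4], [10.71, 147.94], [-69.91, 249.91], [12.55, 155.21], [-178.61, 178.61]. Speed limits (degrees/s): [147.25, 147.25, 180, 180, 180, 180].

## Interface

Orientations are given as [roll, pitch, yaw] about the fixed x, y, z axes, in that order (R = Rz(yaw) Ry(pitch) Rx(roll)).
In Python, from bench import * gives the robot as it stands. The module is installed in compiled form; this text tells all that it offers.
- The arm moves only by the tool move_arm, never from a script. Its argument "commands" is a list of rows, each a list of 7 numbers: the opening, from 0 (shut) to 1 (fully open), then the shift along the tool's x, y, z in cm, then the turn, a rotation vector about the tool's x, y, z in degrees. A call has 1 to 5 rows; each row shifts and turns the commanded pose from where the row before left it, along the tool's axes as they then stand; what a row does not reach is not made up. A row lasts 1/8 s, in which the tool goes at most 62.5 mm and 10.7 degrees, less where a joint would pass 70% of its speed; a pose out of reach is approached as far as the arm can. A call with a gripper value outside its range is refused whole. The fingers move at their own pace and stop on an object; "force" is the grip in N (left out, the last holds). Time passes only in rows, so rows that do not move let the fingers close. It gives the time, the measured TCP pose, the force and the opening at its end, in the units of the state.
- state(): the state, without advancing time (a new reading comes with each control period).
- capture(name): name is "side" or "top" or "wrist"; returns a dict with "image" (384x512x3 uint8, red, green, blue), "camera_matrix" (3x3 intrinsics, pixels), "view" (4x4, takes a point from world to camera coordinates); the wrist camera has in their place "T_tool_cam" (4x4, takes a point from camera to tool coordinates, whose origin is the TCP and whose axes are the tool frame's). Camera axes: x right, y down, z forward; pixel columns grow to the right and rows downward; lengths in m; the calibration is good to about 2 mm. The wrist camera is an equidistant fisheye: a pixel r from the principal point sees the ray r / f radians off the axis. A picture is of the moment at which its call begins: read the wrist's pose just before it. There is no depth.
- sign_off(): hands the job in, once; it reports no verdict.
The state is a dict: "time_s": time; "qpos": joint angles; "qd": joint speeds; "joint_efforts": joint torques, N m; "tcp_pos": TCP position; "tcp_rot": TCP orientation; "contact_force": force on the tool from outside, world axes, zero at the start; "torque": the same for the moment, N m; "width": finger opening in m.
Only numpy, scipy, OpenCV 4.12 (cv2) and the standard library are available. Lean on these libraries where they do the work, as an engineer would, in place of code of your own. Each camera call takes 0.05 s, during which the arm holds its last target.

## Task

Set the coffee grinder to the hole marked with the red dot: draw the spring pin on its collar up out of its hole, swing the collar round to the red dot, and let the pin drop fully home in the hole there. The dots were stuck on by eye, so feel for the hole, and never force the pin against the ring. Leave everything else where it stands.

Things in the scene. Friction and masses are not known exactly. Their poses are not given: they have to be found in the camera images.
- index_ring: bright metal ring, 178 mm across, top of the fixed grey coffee grinder, 0.16 m above the work surface. Origin on the grinder's vertical axis, level with the ring's top face; -x points to the grinder's front (chute, cup). Round its front are seven 7.6 mm holes, 62 mm from this axis, unevenly spaced: 20 to 26 degrees (21 to 28 mm) from one to the next. Fixed; over 25 N on it harms it
- collar (a joint): dark fluted collar, 98 mm across, turning about the ring's axis just above the ring, carrying the spring pin. rad, 0 with the pin in the front hole, where it starts; grows anticlockwise seen from above. Stiff: about 6 N at the pin turns it; it stays where it is left. Highest on it, besides the pin, is a wooden lid round the axis, 70 mm across, its small knob up to 39 mm above the ring
- index_pin (a joint): spring index pin, upright, 62 mm from the axis. m, 0 = fully home (9 mm deep in a hole), grows as drawn up; resting on the ring between holes it reads 0.009, stop at 0.013. The spring pulls it down with 5 N home, 8 N fully drawn, so it drops by itself when let go over a hole. The 6 mm pin has a flat end and 0.8 mm play to each side in a hole
- pin_knob (a point): centre of the pin's black knob, an upright cylinder, 18 mm diameter, 28 mm high; 48 mm above the ring when home, rising with the pin. Under it a thin neck, 12 mm long between knob and bush when home. x points to the grinder's axis, y along the ring (+y = clockwise seen from above)
- bush (a point): centre of the upright steel bush the pin slides in, 21 mm diameter, from 11 to 22 mm above the ring, straight under the knob; part of the collar's lug (22 mm wide, its top 11 mm above the ring). Pushed sideways, it turns the collar and leaves the pin free to drop
- red_dot: red domed stick-on dot, 9 mm across, 2 mm high, on top of the index ring just outside the hole it marks; stuck on by eye: along the ring it may sit up to 7 mm to either side of the middle of its hole (the next hole is over 21 mm away). Origin under its middle
- blue_dot: blue domed stick-on dot, 9 mm across, 2 mm high, on top of the index ring just outside the hole it marks; stuck on by eye: along the ring it may sit up to 7 mm to either side of the middle of its hole (the next hole is over 21 mm away). Origin under its middle
- yellow_dot: yellow domed stick-on dot, 9 mm across, 2 mm high, on top of the index ring just outside the hole it marks; stuck on by eye: along the ring it may sit up to 7 mm to either side of the middle of its hole (the next hole is over 21 mm away). Origin under its middle
- cup: small white cup with dark stripes, 65 x 88 x 50 mm, standing under the grinder's chute; origin under its middle
- coffee_pot: red enamel coffee pot, 221 x 150 x 202 mm; origin under its middle
- bean_jar: tall glass jar of coffee with a grey lid, 92 mm across, 167 mm high; origin under its middle
- sugar: glass sugar shaker with a metal cap, 70 mm across, 127 mm high; origin under its middle
- red_mug: red enamel mug, 122 x 93 x 86 mm; origin under its middle
- black_mug: black enamel mug, 118 x 89 x 79 mm; origin under its middle
- teaspoon: teaspoon lying flat, 130 x 26 x 11 mm; origin under its middle

How it is judged (in metres and radians):
On the way, in this order (a step that is already met when the one before it is completed fails the run):
1. the pin is drawn up clear of its hole (value of joint index_pin above 0.008 m), for 0.1 s.
2. the collar is swung to the red dot with the pin out of any hole (y of red_dot in the frame of pin_knob between -0.012 and 0.012 m and value of joint index_pin above 0.004 m), for 0.1 s.
3. the pin is fully home in the hole at the red dot (y of red_dot in the frame of pin_knob between -0.012 and 0.012 m and value of joint index_pin below 0.0015 m), for 0.2 s.
At the end, for the whole second after the job is handed in: the pin is fully home (within 1.5 mm) in the hole marked by the red dot (the dot lies within 12 mm of the pin along the ring) and the collar is at rest (all of step 3 and velocity of joint collar between -0.02 and 0.02 rad/s); the robot touches nothing.
It fails at once if the index ring is loaded with more than 25 N: the pin forced sideways in a hole or pressed down on the ring, or the ring hit (contact force between index_ring and anything else above 25 N).
It fails at once if the cup, coffee pot, jar, sugar shaker, a mug or the teaspoon is shifted by more than 20 mm (distance of any of cup, coffee_pot, bean_jar, sugar, red_mug, black_mug, teaspoon from where it was at the start of the episode above 0.02 m).
It also fails if it takes over 38 s, if anything falls off the work surface, if the arm or the gripper's body presses on something with over 40 N, if the wrist force passes 120 N, or if a joint passes its speed limit or range.

## Working session

There is one attempt and no reset: what is moved stays moved. The work goes in short steps, Python scripts to look and compute and a tool call to move; the robot and the scene stay as the last step left them, time stands still between calls to the robot, and variables do not carry over. Pictures are saved under pics/ and viewed, and the job is handed in when it is done.

Besides the shell and the picture viewer there is one more tool, called after ">>>" by a JSON object that holds its "fn" and its "kwargs", one argument or row to a line. move_arm: Moves the arm, as the interface text tells. Its arguments: {"type":"object","properties":{"commands":{"type":"array"},"force":{"type":"number"}},"required":["commands"]}

```bash
mkdir -p pics
python3 - <<'E'
from bench import *
import cv2,pickle
s=state();print(s)
for n in ["side","top","wrist"]:
    c=capture(n);pickle.dump((s,c),open(n+".pkl","wb"))
    cv2.imwrite(f"pics/{n}0.png",c["image"][:,:,::-1]);print(n,c["camera_matrix"],c.get("view"),c.get("T_tool_cam"))
E
```

```text
{'time_s': 0.0, 'qpos': array([-7.53926754e+01,  1.48605834e+01,  8.80125390e+01,  1.03612077e-04,
        7.72341818e+01, -1.16200920e+01]), 'qd': array([ 0.02385351, -0.00493881,  0.03526995,  0.04121373, -0.04511009,
       -0.04099188]), 'joint_efforts': array([-2.40156500e-03, -4.46039093e+01, -2.90562057e+01, -6.46969202e-04,
        1.20313934e-02,  1.44238891e-05]), 'tcp_pos': array([ 0.24294355, -0.49283767,  0.23045202]), 'tcp_rot': array([-89.97828766,   0.10508468, -63.77258649]), 'contact_force': array([ 0.24567305,  0.3976382 , -0.2548496 ]), 'torque': array([ 0.00859817, -0.00583354, -0.02364622]), 'width': 0.08539658966013255}
side [[450.54941503   0.         254.47998587]
 [  0.         450.54941503 185.29534216]
 [  0.           0.           1.        ]] [[-8.62862126e-01 -5.05438474e-01  9.49322768e-04  4.23374879e-01]
 [-1.96992429e-01  3.34565855e-01 -9.21552859e-01  2.20098702e-01]
 [ 4.65470660e-01 -7.95360068e-01 -3.88251757e-01  8.09929730e-01]
 [ 0.00000000e+00  0.00000000e+00  0.00000000e+00  1.00000000e+00]] None
top [[372.89263298   0.         255.99182529]
 [  0.         372.89263298 186.94788737]
 [  0.           0.           1.        ]] [[ 0.01170167 -0.9999187  -0.00506535  0.04653501]
 [-0.99845845 -0.01140942 -0.05431895  0.4772369 ]
 [ 0.05425674  0.00569316 -0.99851079  1.04434277]
 [ 0.          0.          0.          1.        ]] None
wrist [[297.31863964   0.         256.94548277]
 [  0.         297.31863964 189.06508467]
 [  0.           0.           1.        ]] None [[ 9.99999931e-01  3.58124369e-04  1.01285851e-04  5.94360674e-04]
 [-6.36339982e-07 -2.70502406e-01  9.62719299e-01 -1.42612656e-01]
 [ 3.72171308e-04 -9.62719232e-01 -2.70502387e-01  6.71286835e-02]
 [ 0.00000000e+00  0.00000000e+00  0.00000000e+00  1.00000000e+00]]
```

View pics/side0.png

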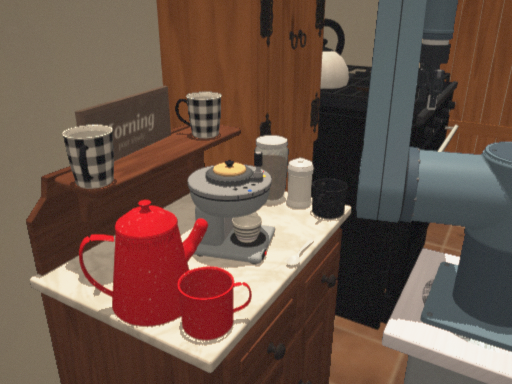

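View pics/top0.png

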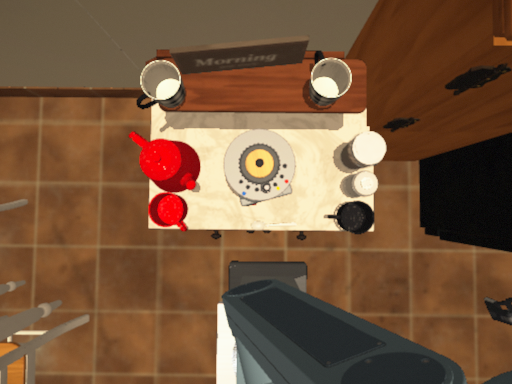

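View pics/wrist0.png

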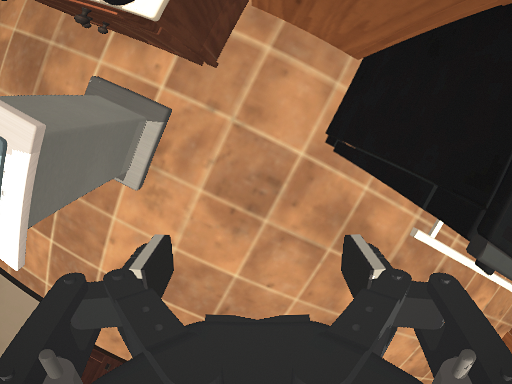

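Run:
```python
import cv2
a=cv2.imread("pics/top0.png")[120:215,210:310];cv2.imwrite("pics/topz.png",cv2.resize(a,None,fx=6,fy=6,interpolation=cv2.INTER_CUBIC)[:600])
a=cv2.imread("pics/side0.png")[140:265,180:290];cv2.imwrite("pics/sidez.png",cv2.resize(a,None,fx=4.8,fy=4.8,interpolation=cv2.INTER_CUBIC))
```

```text
(no output)
```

View pics/topz.png

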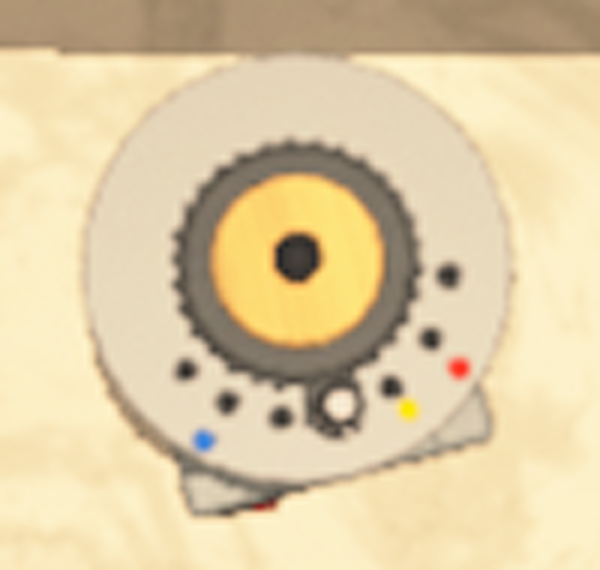

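View pics/sidez.png

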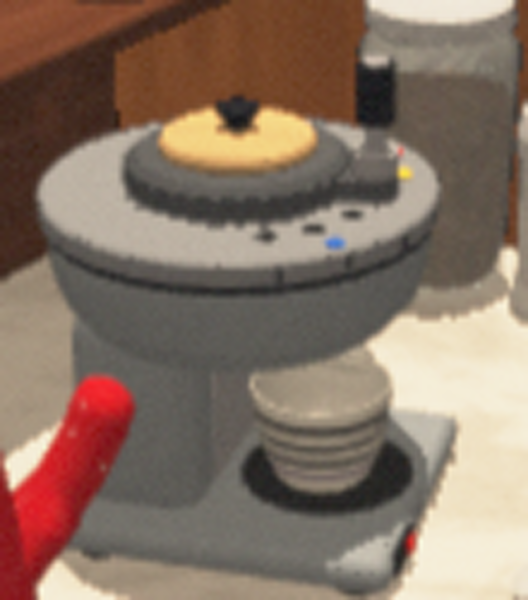

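```bash
cat > h.py <<'E'
import numpy as np,pickle,cv2
s,c=pickle.load(open("top.pkl","rb"));K=c["camera_matrix"];V=c["view"]
def cast(u,v,z):
    d=V[:3,:3].T@np.linalg.inv(K)@[u,v,1];o=-V[:3,:3].T@V[:3,3]
    return o+d*(z-o[2])/d[2]
def proj(p,c=c):
    q=c["view"][:3,:3]@p+c["view"][:3,3];q=c["camera_matrix"]@q;return q[:2]/q[2]
E
python3 - <<'E'
from h import *
im=c["image"];hsv=cv2.cvtColor(im,cv2.COLOR_RGB2HSV)
Z=.16
# pixel in zoom -> orig : (x+.5)/6-.5+off
f=lambda x,y:((x+.5)/6-.5+210,(y+.5)/6-.5+120)
# ring outline points in zoom
pts=[(297,54),(85,250),(513,262),(130,130),(460,120),(105,340),(498,345),(300,485)]
w=np.array([cast(*f(*p),Z)[:2] for p in pts])
A=np.c_[2*w,np.ones(len(w))];x=np.linalg.lstsq(A,(w**2).sum(1),rcond=None)[0]
C=x[:2];print("ring",C,np.sqrt(x[2]+C@C),np.linalg.norm(w-C,axis=1))
print("lid knob",cast(*f(297,257),Z+.039),"lid",cast(*f(298,260),Z+.03))
H=dict(h1=(185,369),h2=(228,402),h3=(281,416),h5=(391,386),h6=(430,338),h7=(447,275),red=(460,368),yel=(408,409),blue=(204,440))
for k,p in H.items():
    q=cast(*f(*p),Z)[:2]-C;print(k,q+C,np.linalg.norm(q)*1e3,np.degrees(np.arctan2(q[1],q[0]))%360)
q=cast(*f(341,404),Z+.062)[:2];print("knob",q,np.linalg.norm(q-C),np.degrees(np.arctan2(*(q-C)[::-1]))%360)
E
```

```text
ring [0.52562611 0.04307427] 0.08773286617333094 [0.08707208 0.08806846 0.08691523 0.08915807 0.08865214 0.08520603
 0.08699826 0.08970764]
lid knob [0.52424813 0.04441641 0.199     ] lid [0.52414796 0.04399155 0.19      ]
h1 [0.48260113 0.08944162] 63.25409073823263 132.85871606594057
h2 [0.46934082 0.07175262] 63.170268379478244 153.0003521192095
h3 [0.46388437 0.05012003] 62.14246493324941 173.48975820048702
h5 [0.476619  0.0055014] 61.752878482516074 217.4767331158101
h6 [ 0.49639095 -0.01020583] 60.77386987544111 241.24611785421249
h7 [ 0.52225135 -0.01693205] 60.10114548537715 266.7810680608533
red [ 0.4842795  -0.02251097] 77.53041804304571 237.77161558614358
yel [ 0.46732601 -0.00149441] 73.3843918807052 217.39683219804428
blue [0.45375694 0.08131112] 81.40783283190312 151.98550313200994
knob [0.46565714 0.02715181] 0.062046773774496404 194.86961854401957
```

```bash
cat >> h.py <<'E'
from scipy.spatial.transform import Rotation as Ro
def rel(pos,yaw,p0,rot0):
    """tool-frame shift cm and turn about y from pose to target (tool down)"""
    R=Ro.from_euler('xyz',rot0,degrees=True);T=Ro.from_euler('xyz',[-90,0,yaw],degrees=True)
    return R.inv().apply(np.array(pos)-p0)*100,(R.inv()*T).as_rotvec(degrees=True)
E
python3 - <<'E'
from h import *
from scipy.optimize import least_squares
P=np.array([[.4826,.08944],[.46934,.07175],[.46388,.05012],[.46566,.02715],[.47662,.0055],[.49639,-.01021],[.52225,-.01693]])
r=least_squares(lambda c:np.linalg.norm(P-c,axis=1)-.062,[.5256,.043]);C=r.x
print(C,r.fun*1e3,[np.degrees(np.arctan2(*(p-C)[::-1]))%360 for p in P])
s0=np.array([0.24294355, -0.49283767,  0.23045202]);rot=[-89.978,.105,-63.773]
print(rel([.4657,.0272,.275],-75,s0,rot))
E
```

```text
[0.52523968 0.04464071] [-0.15246051  0.12638152 -0.39616503  0.09398427  0.41689146 -0.02496851
 -0.35674537] [np.float64(133.5851681739177), np.float64(154.12832075933278), np.float64(174.89714492246648), np.float64(196.36057426216362), np.float64(218.83540443767583), np.float64(242.25710136665742), np.float64(267.22008401873404)]
(array([-36.81384721,  -4.37084307,  42.96600693]), array([-0.01164228, 11.22697656, -0.10681925]))
```

>>> {"fn": "move_arm", "kwargs": {
  "commands": [
    [1, -3.0, -0.9, 3.5, 0, 0, 0],
    [1, -3.0, -0.9, 3.5, 0, 0, 0],
    [1, -3.0, -0.9, 3.5, 0, 0, 0],
    [1, -3.0, -0.9, 3.5, 0, 0, 0],
    [1, -3.0, -0.8, 3.5, 0, 0, 0]
  ]
}}

```text
time_s: 0.78
tcp_pos: [0.3341, -0.28, 0.2755]
tcp_rot: [-90.0, 0.0, -63.8]
contact_force: [-0.2, 0.5, 0.2]
width: 0.0855
```

>>> {"fn": "move_arm", "kwargs": {
  "commands": [
    [1, -3.6, 0, 4.2, 0, 0, 0],
    [1, -3.6, 0, 4.2, 0, 0, 0],
    [1, -3.6, 0, 4.2, 0, 0, 0],
    [1, -3.6, 0, 4.2, 0, 0, 0],
    [1, -3.6, 0, 4.2, 0, 0, 0]
  ]
}}

```text
time_s: 1.4
tcp_pos: [0.443, -0.0254, 0.2753]
tcp_rot: [-90.0, -0.0, -63.8]
contact_force: [2.1, -0.3, 0.2]
width: 0.0854
```

>>> {"fn": "move_arm", "kwargs": {
  "commands": [
    [1, -2.0, 0, 2.3, 0, 0, 0],
    [1, -1.8, 0, 2.1, 0, 5.6, 0],
    [1, 0, 0, 0, 0, 5.6, 0],
    [1, 0, 0, 0, 0, 0, 0]
  ]
}}

```text
time_s: 1.9
tcp_pos: [0.4651, 0.0268, 0.275]
tcp_rot: [-90.0, 0.0, -74.9]
contact_force: [-0.2, -0.5, -0.1]
width: 0.0852
```

Run:
```python
from bench import *
from h import *
s=state();c=capture("wrist");pickle.dump((s,c),open("w1.pkl","wb"))
cv2.imwrite("pics/w1.png",c["image"][:,:,::-1]);print(s)
```

```text
{'time_s': 1.9, 'qpos': array([-1.04613451e+01,  4.43417243e+00,  9.44586455e+01, -3.79605816e-03,
        8.11495910e+01,  6.44030375e+01]), 'qd': array([-0.94992511, -0.24890829,  0.12727899, -0.04906811,  0.04493704,
       -2.67768017]), 'joint_efforts': array([ 4.00074050e-01, -3.43984151e+01, -2.98443425e+01,  3.90592916e-02,
       -2.74213264e-03,  5.65100927e-01]), 'tcp_pos': array([0.4651204 , 0.02676888, 0.27498578]), 'tcp_rot': array([-9.00398670e+01,  1.49399119e-02, -7.48638023e+01]), 'contact_force': array([-0.22295163, -0.50850337, -0.13206799]), 'torque': array([0.07406381, 0.00485835, 0.05085981]), 'width': 0.08521531053381898}
```

View pics/w1.png

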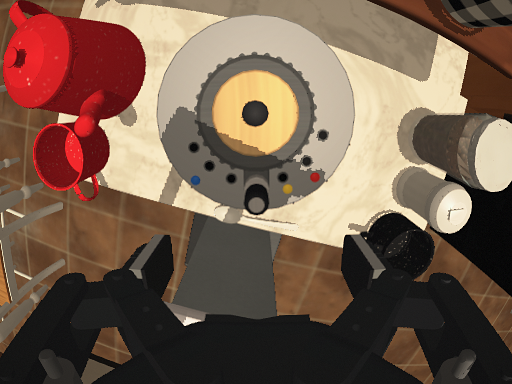

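```bash
cat >> h.py <<'E'
def wcast(s,c,u,v,z):
    K=c["camera_matrix"];x,y=u-K[0,2],v-K[1,2];r=np.hypot(x,y);th=r/K[0,0]
    d=np.array([x/r*np.sin(th),y/r*np.sin(th),np.cos(th)]);T=c["T_tool_cam"]
    R=Ro.from_euler('xyz',s["tcp_rot"],degrees=True).as_matrix()
    o=s["tcp_pos"]+R@T[:3,3];d=R@T[:3,:3]@d
    return o+d*(z-o[2])/d[2]
E
python3 - <<'E'
from h import *
s,c=pickle.load(open("w1.pkl","rb"));a=c["image"][100:225,180:345]
cv2.imwrite("pics/w1z.png",cv2.resize(a[:,:,::-1],None,fx=4.8,fy=4.8,interpolation=cv2.INTER_CUBIC))
g=c["image"].max(2).astype(int)
from scipy.optimize import least_squares
P=[]
for n,(u,v) in dict(h1=(194,147),h2=(209,166),h3=(231,178),h5=(282,177),h6=(306,161),h7=(323,135)).items():
    w=g[v-7:v+8,u-7:u+8];yy,xx=np.mgrid[v-7:v+8,u-7:u+8]
    m=((w<55)).astype(np.uint8);k,l,st,ce=cv2.connectedComponentsWithStats(m)
    i=min(range(1,k),key=lambda i:np.hypot(*(ce[i]-7)))
    uu,vv=ce[i]+[u-7,v-7];p=wcast(s,c,uu,vv,.16);P.append(p[:2]);print(n,uu,vv,st[i][4],p)
P=np.array(P)
r=least_squares(lambda c:np.linalg.norm(P-c,axis=1)-.062,[.5256,.043]);C=r.x
print(C,r.fun*1e3,[np.degrees(np.arctan2(*(p-C)[::-1]))%360 for p in P])
hsv=cv2.cvtColor(c["image"],cv2.COLOR_RGB2HSV)[165:190,300:330]
m=((hsv[...,1]>150)&((hsv[...,0]<8)|(hsv[...,0]>172))).astype(np.uint8);y,x=np.nonzero(m);q=wcast(s,c,x.mean()+300,y.mean()+165,.161)[:2]
print("red",q,len(x),np.linalg.norm(q-C),np.degrees(np.arctan2(*(q-C)[::-1]))%360)
E
```

```text
h1 193.54054054054055 147.14864864864865 74 [0.4828366 0.0887746 0.16     ]
h2 209.0 165.80597014925374 67 [0.46992989 0.07139902 0.16      ]
h3 230.92857142857142 178.0 70 [0.46416605 0.04971052 0.16      ]
h5 282.4507042253521 176.95774647887325 71 [0.47711919 0.00555987 0.16      ]
h6 306.3076923076923 160.8653846153846 52 [ 0.49686826 -0.01087487  0.16      ]
h7 322.36 134.72 50 [ 0.5232553  -0.01791703  0.16      ]
[0.52574409 0.04403774] [-0.01259417  0.15998524 -0.16121687  0.00747623  0.04198818  0.00474203] [np.float64(133.80425672616235), np.float64(153.8849451948738), np.float64(174.73657145564178), np.float64(218.35528832324937), np.float64(242.26233415884948), np.float64(267.6996115260354)]
red [ 0.48513007 -0.02220888] 70 0.07770529747177632 238.4886602375656
```

View pics/w1z.png

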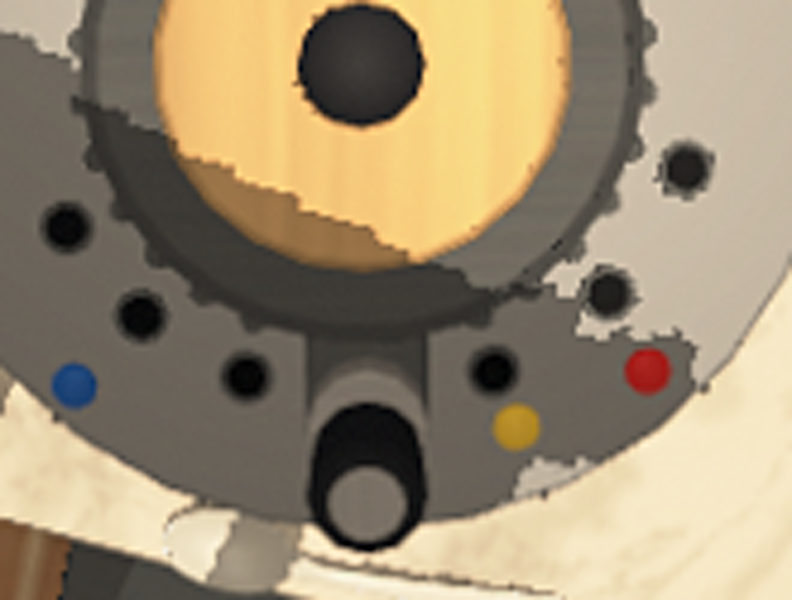

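Run:
```python
from h import *
s,c=pickle.load(open("w1.pkl","rb"));C=np.array([.52574,.04404])
for (x,y,z) in [(367,503,.222),(367,505,.222),(366,440,.194)]:
    q=wcast(s,c,(x+.5)/4.8-.5+180,(y+.5)/4.8-.5+100,z);d=q[:2]-C;print(q,np.linalg.norm(d),np.degrees(np.arctan2(d[1],d[0]))%360)
for a in [195,196]:
  k=C+.062*np.array([np.cos(np.radians(a)),np.sin(np.radians(a))]);print(a,k,rel([*k,.189],a-270,s["tcp_pos"],s["tcp_rot"]))
```

```text
[0.46636466 0.02685027 0.222     ] 0.06181357277573839 196.14623792919014
[0.46606967 0.02677064 0.222     ] 0.06211906848938658 196.14112034405196
[0.46762421 0.02744713 0.194     ] 0.060438134100231584 195.9347834656748
195 [0.4658526  0.02799322] (array([-0.09682598,  8.59853019,  0.1086323 ]), array([ 0.03988477,  0.13620287, -0.01489252]))
196 [0.46614177 0.02695048] (array([0.01138087, 8.5985015 , 0.10931935]), array([ 0.03975366, -0.86379709, -0.01524015]))
```

>>> {"fn": "move_arm", "kwargs": {
  "commands": [
    [1, 0, 2.6, 0.1, 0, -1.1, 0],
    [1, 0, 3.0, 0, 0, 0, 0],
    [1, 0, 3.0, 0, 0, 0, 0],
    [0.5, 0, 0, 0, 0, 0, 0],
    [0.1, 0, 0, 0, 0, 0, 0]
  ],
  "force": 40
}}

```text
time_s: 2.58
tcp_pos: [0.4669, 0.0262, 0.1904]
tcp_rot: [-89.9, -0.0, -73.9]
contact_force: [0.8, 0.0, -0.0]
width: 0.0517
```

>>> {"fn": "move_arm", "kwargs": {
  "commands": [
    [0, 0, 0, 0, 0, 0, 0],
    [0, 0, 0, 0, 0, 0, 0],
    [0, 0, 0, 0, 0, 0, 0]
  ],
  "force": 40
}}

```text
time_s: 2.95
tcp_pos: [0.4667, 0.0272, 0.1906]
tcp_rot: [-89.9, 0.0, -73.9]
contact_force: [-0.6, 2.5, 5.6]
width: 0.0169
```

Run:
```python
from bench import *
from h import *
s=state();c=capture("wrist");pickle.dump((s,c),open("w2.pkl","wb"))
cv2.imwrite("pics/w2.png",c["image"][:,:,::-1]);print(s["tcp_pos"],s["tcp_rot"],s["contact_force"],s["torque"],s["width"])
```

```text
[0.46672678 0.02720044 0.19064323] [-8.98768580e+01  1.63949001e-02 -7.38570344e+01] [-0.562375    2.50258995  5.59252632] [0.4218245  0.16981851 0.01853303] 0.016917800297773275
```

View pics/w2.png

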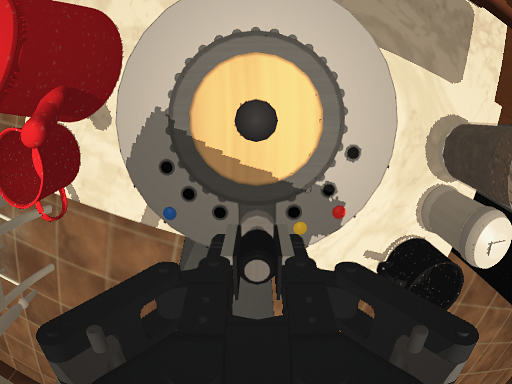

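>>> {"fn": "move_arm", "kwargs": {
  "commands": [
    [0, 0, -0.4, 0, 0, 0, 0],
    [0, 0, -0.4, 0, 0, 0, 0],
    [0, 0, -0.3, 0, 0, 0, 0],
    [0, 0, 0, 0, 0, 0, 0]
  ]
}}

```text
time_s: 3.5
tcp_pos: [0.4666, 0.0271, 0.2002]
tcp_rot: [-90.0, 0.0, -73.9]
contact_force: [4.3, 4.0, -7.8]
width: 0.0167
```

Run:
```python
from bench import *
from h import *
s=state();c=capture("wrist");d=capture("side");pickle.dump((s,c,d),open("w3.pkl","wb"))
cv2.imwrite("pics/w3.png",np.hstack([cv2.resize(c["image"][140:310,170:340,::-1],(500,500)),cv2.resize(d["image"][140:200,180:290,::-1],(300,164)).repeat(1,0) if 0 else cv2.resize(d["image"][100:265,190:289,::-1],(300,500))]));print(s["tcp_pos"],s["tcp_rot"],s["contact_force"],s["torque"],s["width"])
C=np.array([.52574,.04404]);q=s["tcp_pos"][:2]-C;print(np.linalg.norm(q),np.degrees(np.arctan2(q[1],q[0]))%360)
```

```text
[0.46655256 0.0271046  0.20016887] [-8.99586831e+01  4.78004733e-02 -7.38688047e+01] [ 4.32126511  3.96561505 -7.78944601] [ 0.56909117 -0.74862291  0.0118392 ] 0.016680914878042574
0.06156265731373161 195.96750540760263
```

View pics/w3.png

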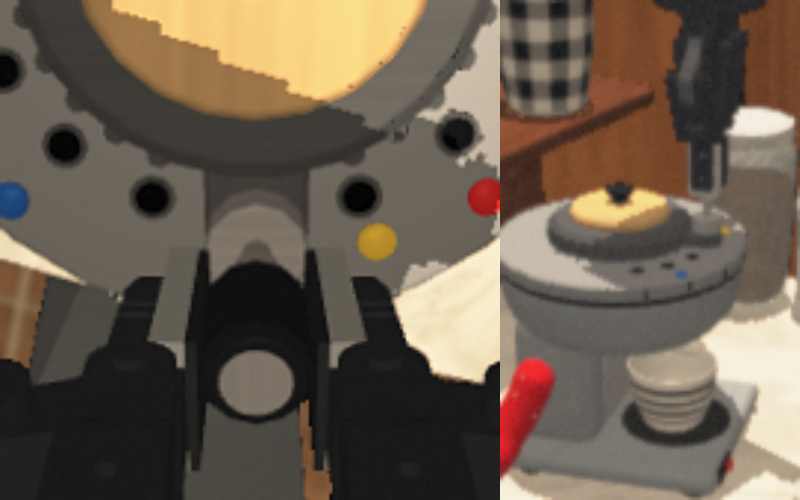

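>>> {"fn": "move_arm", "kwargs": {
  "commands": [
    [0, 0, -0.1, 0, 0, 0, 0],
    [0, 0.54, 0, 0.024, 0, -5, 0],
    [0, 0.54, 0, 0.024, 0, -5, 0],
    [0, 0.54, 0, 0.024, 0, -5, 0],
    [0, 0.54, 0, 0.024, 0, -5, 0]
  ]
}}

```text
time_s: 4.22
tcp_pos: [0.4758, 0.0083, 0.2008]
tcp_rot: [-89.9, 0.1, -53.7]
contact_force: [3.8, 5.4, -7.3]
width: 0.0166
```

```bash
cat > st.py <<'E'
from bench import *
from h import *
s=state();print(s["tcp_pos"],s["tcp_rot"],s["contact_force"],s["torque"],s["width"])
C=np.array([.52574,.04404]);q=s["tcp_pos"][:2]-C;a=np.degrees(np.arctan2(q[1],q[0]))%360
R=Ro.from_euler('xyz',s["tcp_rot"],degrees=True)
print("rad",np.linalg.norm(q),"ang",a,"yaw-ang",s["tcp_rot"][2]+270,"F tool",R.inv().apply(s["contact_force"]))
E
python3 st.py
```

```text
[0.47577785 0.00827598 0.20077537] [-89.94049426   0.12386203 -53.72874365] [ 3.82320606  5.38178593 -7.25935329] [ 0.89931044 -0.69540669 -0.22915642] 0.0165740087114019
rad 0.06144331717977528 ang 215.595931926031 yaw-ang 216.27125634814274 F tool [-2.06139088  7.27033063  6.25872948]
```

>>> {"fn": "move_arm", "kwargs": {
  "commands": [
    [0, 0.54, 0, 0.05, 0, -5, 0],
    [0, 0.54, 0, 0.05, 0, -5, 0],
    [0, 0.54, 0, 0.024, 0, -5, 0],
    [0, 0.54, 0, 0.024, 0, -5, 0],
    [0, 0, 0, 0, 0, 0, 0]
  ]
}}

```text
time_s: 4.85
tcp_pos: [0.4915, -0.0069, 0.2006]
tcp_rot: [-90.0, 0.1, -33.9]
contact_force: [2.4, 3.8, -8.3]
width: 0.0171
```

```bash
python3 st.py
python3 - <<'E'
from bench import *
from h import *
s=state();c=capture("wrist");d=capture("side");t=capture("top");pickle.dump((s,c,d,t),open("w4.pkl","wb"))
cv2.imwrite("pics/w4.png",np.hstack([cv2.resize(c["image"][140:310,170:340,::-1],(500,500)),cv2.resize(d["image"][100:265,190:289,::-1],(300,500))]))
E
```

```text
[ 0.4914854  -0.00690487  0.20061766] [-89.98489393   0.09469585 -33.93301235] [ 2.40129248  3.75151292 -8.25729419] [ 0.59783536 -0.53181198 -0.09612297] 0.017091845800353004
rad 0.061390204469924145 ang 236.08368241713617 yaw-ang 236.06698765215913 F tool [-0.08820406  8.25862501  4.45087577]
```

View pics/w4.png

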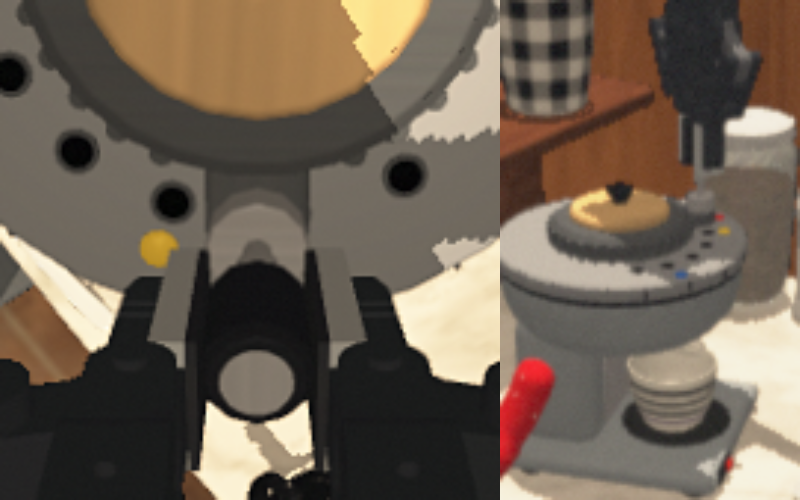

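>>> {"fn": "move_arm", "kwargs": {
  "commands": [
    [0, 0.33, 0, 0.01, 0, -3, 0],
    [0, 0.33, 0, 0.01, 0, -3, 0],
    [0, 0, 0, 0, 0, 0, 0],
    [0, 0, 0, 0, 0, 0, 0]
  ]
}}

```text
time_s: 5.5
tcp_pos: [0.4969, -0.0101, 0.2011]
tcp_rot: [-90.0, 0.1, -27.9]
contact_force: [1.8, 5.5, -8.1]
width: 0.0164
```

```bash
python3 st.py
python3 - <<'E'
from bench import *
from h import *
s=state();c=capture("wrist");pickle.dump((s,c),open("w5.pkl","wb"))
cv2.imwrite("pics/w5.png",cv2.resize(c["image"][140:310,170:340,::-1],(590,590)))
E
```

```text
[ 0.4969117  -0.01014875  0.20110581] [-8.99847053e+01  5.64904599e-02 -2.79484505e+01] [ 1.78980219  5.4636122  -8.14788234] [ 0.70301124 -0.36798316 -0.21566805] 0.016398561639043324
rad 0.06137989184627284 ang 241.9871154160644 yaw-ang 242.05154946913484 F tool [-0.97157854  8.15035622  5.66305265]
```

View pics/w5.png

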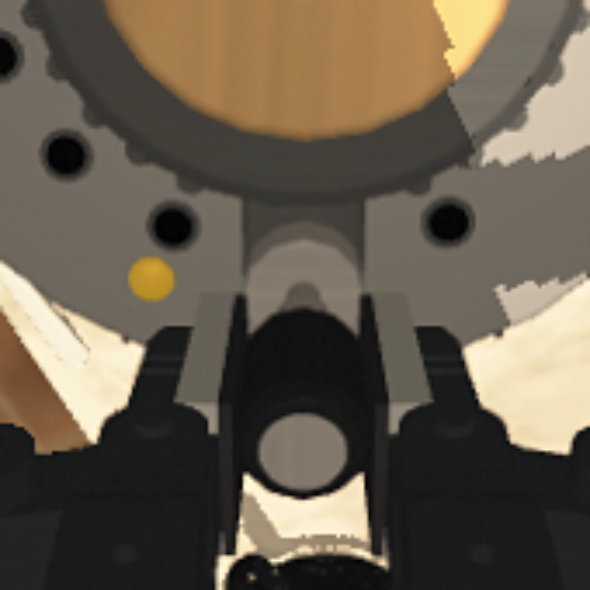

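Run:
```python
from h import *
s,c=pickle.load(open("w5.pkl","rb"));C=np.array([.52574,.04404])
k=590/170
f=lambda x,y:((x+.5)/k-.5+170,(y+.5)/k-.5+140)
for n,x,y,z in [("h5",175,227,.16),("h7",448.5,222,.16),("lugL",243,205,.171),("lugR",364,205,.171),("bushL",247,272,.182),("bushR",361,272,.182),("knobtop",303,452,.2335)]:
    q=wcast(s,c,*f(x,y),z)[:2]-C;print(n,np.linalg.norm(q),np.degrees(np.arctan2(q[1],q[0]))%360)
# tool ref: where the tcp axis is
```

```text
h5 0.061946433021083006 218.66049645898835
h7 0.06205451761724931 267.92570986062844
lugL 0.050187566281509916 229.46231079682366
lugR 0.05004178728057708 253.95800974946798
bushL 0.05815527946292058 232.35843581385865
bushR 0.058071260022105206 251.33760431046937
knobtop 0.061280648855735 241.75666224619476
```

>>> {"fn": "move_arm", "kwargs": {
  "commands": [
    [0, 0.08, 0, 0, 0, -0.7, 0],
    [0, 0, 0, 0, 0, 0, 0],
    [0, 0, 0, 0, 0, 0, 0]
  ]
}}

```text
time_s: 5.92
tcp_pos: [0.4974, -0.0104, 0.2011]
tcp_rot: [-90.0, 0.1, -27.3]
contact_force: [1.9, 5.7, -7.9]
width: 0.0165
```

```bash
python3 st.py
```

```text
[ 0.49739936 -0.01044313  0.20106053] [-8.99877885e+01  8.41896220e-02 -2.72559546e+01] [ 1.89277963  5.72363853 -7.89767437] [ 0.76026593 -0.2974242  -0.23391629] 0.016466646924977447
rad 0.061413378847582266 ang 242.51777406336862 yaw-ang 242.74404541343557 F tool [-0.92700439  7.90031403  5.95328601]
```

>>> {"fn": "move_arm", "kwargs": {
  "commands": [
    [0.35, 0, 0, 0, 0, 0, 0],
    [0.5, 0, 0, 0, 0, 0, 0],
    [0.5, 0, 0, 0, 0, 0, 0]
  ]
}}

```text
time_s: 6.3
tcp_pos: [0.4984, -0.0115, 0.202]
tcp_rot: [-90.0, -0.1, -27.2]
contact_force: [0.8, -0.5, -1.2]
width: 0.0426
```

```bash
python3 st.py
python3 - <<'E'
from bench import *
from h import *
s=state();c=capture("wrist");d=capture("side");pickle.dump((s,c,d),open("w6.pkl","wb"))
cv2.imwrite("pics/w6.png",np.hstack([cv2.resize(c["image"][140:310,170:340,::-1],(500,500)),cv2.resize(d["image"][125:200,220:265,::-1],(300,500))]))
E
```

```text
[ 0.49836942 -0.01149457  0.20203218] [-9.00177828e+01 -8.95784583e-02 -2.71873292e+01] [ 0.79598081 -0.54097348 -1.17419831] [ 0.04491901  0.02018445 -0.00179951] 0.04261170299937698
rad 0.06191314428002426 ang 243.76331218707944 yaw-ang 242.81267082320815 F tool [ 0.9533733   1.1757267  -0.11715583]
```

View pics/w6.png

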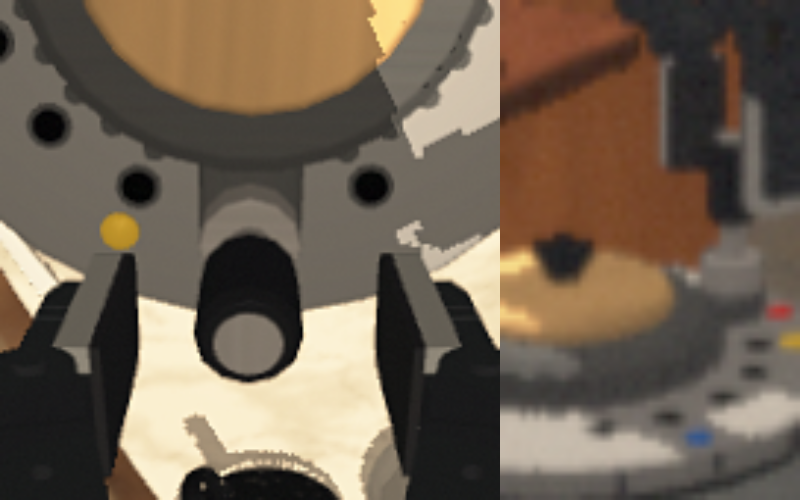

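```bash
cat > m.py <<'E'
from h import *
import sys
s,c,d=pickle.load(open(sys.argv[1],"rb"));C=np.array([.52574,.04404])
k=500/170
f=lambda x,y:((x+.5)/k-.5+170,(y+.5)/k-.5+140)
def ev(L):
  for n,x,y,z in L:
    q=wcast(s,c,*f(x,y),z)[:2]-C;print(n,z,np.linalg.norm(q),np.degrees(np.arctan2(q[1],q[0]))%360)
E
python3 - w6.pkl <<'E'
exec(open('m.py').read())
ev([("h5",138.5,186.5,.16),("h7",371,186.5,.16),("lugL",199,190,.171),("lugR",303,190,.171)]+[("top",248.5,345,z) for z in (.222,.226,.231)])
# side view
w=d["image"][125:200,220:265]
a=np.radians(242.5);p=C+.062*np.array([np.cos(a),np.sin(a)])
for z in (.171,.182,.194,.203,.222,.231): print(z,(proj(np.array([*p,z]),d)-[220,125]+.5)*[300/45,500/75])
E
```

```text
h5 0.16 0.061906627155804 218.3124141700895
h7 0.16 0.06219211504179523 267.88387139930586
lugL 0.171 0.054591361893002815 230.8231840928382
lugR 0.171 0.05441358983806986 253.9047430388416
top 0.222 0.06222679622580335 242.25561554721767
top 0.226 0.06002809718894443 242.26976999014636
top 0.231 0.057279728989595144 242.28899113650363
0.171 [233.61326102 285.96981286]
0.182 [233.6470901  254.35973439]
0.194 [233.68433265 219.5600912 ]
0.203 [233.71249905 193.24125401]
0.222 [233.77263212 137.05258765]
0.231 [233.80143864 110.13561632]
```

>>> {"fn": "move_arm", "kwargs": {
  "commands": [
    [0.6, 0, -0.8, 0, 0, 0, 0],
    [0.7, 0, -2.0, 0, 0, 0, 0],
    [0.8, 0, -3.0, 0, 0, 0, 0],
    [1, 0, -3.0, 0, 0, 0, 0],
    [1, 0, 0, 0, 0, 0, 0]
  ]
}}

```text
time_s: 7.02
tcp_pos: [0.4995, -0.0114, 0.2924]
tcp_rot: [-89.9, -0.3, -27.2]
contact_force: [-0.1, 0.5, 0.0]
width: 0.0853
```

```bash
python3 st.py
python3 - <<'E'
from bench import *
from h import *
s=state();c=capture("wrist");d=capture("side");pickle.dump((s,c,d),open("w7.pkl","wb"))
cv2.imwrite("pics/w7.png",np.hstack([cv2.resize(c["image"][80:250,170:340,::-1],(500,500),interpolation=cv2.INTER_CUBIC),cv2.resize(d["image"][125:200,220:265,::-1],(300,500))]))
E
```

```text
[ 0.49951201 -0.01139082  0.29235721] [-89.92784841  -0.33433962 -27.16907724] [-0.07557972  0.50974833  0.00821546] [-0.03107311  0.01990002  0.00211724] 0.08533146116180068
rad 0.061322780735969085 ang 244.67807495836925 yaw-ang 242.8309227557635 F tool [-0.29994761 -0.00943827  0.41900537]
```

View pics/w7.png

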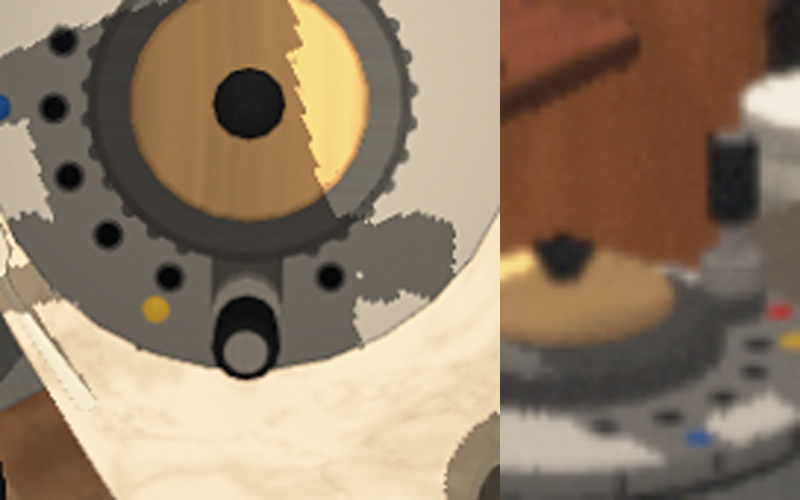

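Run:
```python
from h import *
C=np.array([.52574,.04404])
for fn,ang in (("side.pkl",196.1),("w7.pkl",242.4)):
    x=pickle.load(open(fn,"rb"));d=x[-1];a=np.radians(ang);p=C+.062*np.array([np.cos(a),np.sin(a)])
    t=proj(np.array([*p,.222]),d);b=proj(np.array([*p,.194]),d);u=int(round(t[0]))
    col=d["image"][int(t[1])-10:int(b[1])+16,u-1:u+2].mean((1,2))
    print(ang,t,b,int(t[1])-10,col.astype(int))
```

```text
196.1 [258.28995478 152.2964063 ] [258.23255656 165.17953855] 142 [169 137 120 117 119 124 130 133 136 156 185 141  65  34  32  30  31  26
  26  30  28  30  31  34  60  96 100 101 101 105 116 105 101 102  97  86
  66  58  59]
242.4 [254.59277666 145.07102519] [254.57923075 157.44807675] 135 [ 76  77  80  87 107 110  99  94  95 102 112  75  40  32  33  31  29  30
  29  30  30  28  32  58  90 101 101 105 113 121 108 107 105 101  84  67
  61  62]
```

```bash
python3 -c "
from bench import *
print(sign_off())"
```

```text
the job is handed in; nothing more can be done
None
```

The pin is home in the hole marked by the red dot, and I handed the job in at about 7 s of the 38 s allowed. `sign_off()` gives no verdict, so this rests on my own checks.

**What I did:** I gripped the knob and drew the pin up about 10.5 mm. I swung the collar about 46° anticlockwise, lined it up on the hole using the wrist camera, and let go. The pin dropped in at the first try, so no feeling about for the hole was needed. I then backed the gripper straight up.

**Last checks:**
- **Angle:** the pin measures 242.3°, and I had measured the hole at 242.3° beforehand. The red dot is at 238.5°, about 5 mm away along the ring against the 12 mm allowed.
- **Depth:** in the side view the neck gap between knob and bush matches the gap seen at the start with the pin home. The knob's top and bottom edges alone read 0.3 to 0.5 px higher than at the start, up to about 1 mm. That is near the limit of this picture and its 2 mm calibration, and I trust the neck gap more.
- **Forces:** the tool force readings I took stayed near 10 N or less, and read about zero after backing off.
- **Other objects:** I made no measured before-and-after check of the cup, pot, jar, shaker, mugs and spoon. The gripper stayed well above them all the way.

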